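# Hang up the caddy and hold the breaker test jig open

### The arm

A 6-joint arm with a two-finger parallel gripper is mounted at the origin on the work surface. World frame = base frame: x ahead of the robot, y to its left, z up, the work surface at z = 0. Lengths are in mm, angles in rad, forces in N, time in s.
With the tool pointing down it reaches from about 375 to 900 mm from the base axis. Payload 3.1 kg.
Tool frame: the origin (TCP) lies at the very end of the fingers, on their centre line; the grasp point (between the pads) lies 19 mm behind it; z points along the fingers, y is the direction in which the jaws open and shut (so a half turn about z gives the same grasp; the last joint's range is limited). The gripper opens to 85 mm and grips with 20 to 120 N. Pads are 22 mm wide; open, the fingers measure 114 mm over their backs; the gripper's body (76 mm by 85 mm) begins 54 mm behind the grasp point. The pads swing forward as they close: fully open they stand 13 mm farther back than shut.
Start: joints at [0.998, 0.527, 1.433, -0, 1.181, -0.178], TCP at [240.348, 576.914, 231.31] pointing down, gripper open.
Joint ranges: [-3.08, 3.08], [-0.75, 2.2], [0.22, 2.44], [-1.43, 4.57], [0, 2.65], [-2.85, 2.85]. Speed limits (rad/s): [2.79, 2.79, 3.14, 3.14, 3.14, 3.14].

### API

Orientations are given as [roll, pitch, yaw] about the fixed x, y, z axes, in that order (R = Rz(yaw) Ry(pitch) Rx(roll)).
In Python, from station import env gives the robot as it stands. The module is installed in compiled form; this text tells all that it offers.
- The arm moves only by the shell command python3 -m inch 'ROWS' [FORCE]. ROWS is JSON, one flat list of numbers, 7 for each row, row after row: the shift along the tool's x, y, z in mm, then the turn, a rotation vector about the tool's x, y, z in degrees, then the finger opening in mm, from 0 to 85.4. In form: [dx, dy, dz, rx, ry, rz, grip, dx, dy, dz, rx, ry, rz, grip, ...]. A call has exactly 10 rows; each row is the pose to reach, as a shift and turn from the pose measured when the call began, along the tool's axes at that moment; what a row does not reach only later rows make up. A row lasts 1/12 s, in which the tool goes at most 41.7 mm and 7.16 degrees, less where a joint would pass 70% of its speed; a pose out of reach is approached as far as the arm can. A call with a gripper value outside its range is refused whole. The fingers move at their own pace and stop on an object; FORCE is the grip in N (left out, the last holds). Time passes only in rows, so rows that repeat a pose let the fingers close, or fill a call up. It gives the time, the measured TCP pose, the force and the opening at its end, in the units of the state.
- env.sense(): the state, without advancing time (a new reading comes with each control period).
- env.camera(name): name is "side" or "top" or "wrist"; returns (picture, depth): 384x512x3 uint8, blue, green, red; 384x512 float32, mm along the optical axis (not along the pixel's ray), 0 where there is no reading.
- env.calibration(name): a dict with "K" (3x3 intrinsics, pixels), "dist" ([k1, k2, p1, p2, k3] as OpenCV has them; the pictures are not rectified), "cam_to_world" (4x4, takes a point from camera to world coordinates). Camera axes: x right, y down, z forward; pixel columns grow to the right and rows downward; lengths in mm; the calibration is good to about 2 mm. A picture is of the moment at which its call begins: read the wrist's pose just before it. calibration takes no time and is no camera call; for the wrist camera it gives the pose at the moment of the call.
- env.sign_off(): hands the job in, once; it reports no verdict.
The state is a dict: "time": time; "q": joint angles; "dq": joint speeds; "joint_efforts": joint torques, N m; "ee_pos": TCP position; "tcp_rot": TCP orientation; "force": force on the tool from outside, world axes, zero at the start; "moment": the same for the moment, N m; "gripper_width": opening from 0.0 (shut) to 1.0 (fully open).
Only numpy, scipy, OpenCV 4.12 (cv2) and the standard library are available. Lean on these libraries where they do the work, as an engineer would, in place of code of your own. Each camera call takes 0.05 s, during which the arm holds its last target. There are 200 camera calls.

### The job

The parts caddy is standing in the way beside the breaker test jig: first hang it by its handle bar on the two-pronged hook and let go of it. Then pull the jig's spring latch sideways by its black grip until it frees the ball stud, lift the hold-down bar's end about 8 cm off the ball, and finish there, still gripping the latch and holding the bar up so that the breaker can be changed. Leave the other things on the bench where they are.

Things in the scene. Friction and masses are not known exactly. Their poses are not given: they have to be found in the camera images.
- caddy: Loose parts caddy: grey open tray 90 x 110 x 45 mm (x, y, z) with aluminium side straps and a wooden handle bar over it, about 0.35 kg, spare parts fixed inside. Origin at the centre of its underside, z up; the handle bar runs along its y.
- caddy_grip (a point): Centre of the caddy's handle bar, 143 mm above the caddy's underside. The bar is 14 x 14 mm in section and 118 mm long along the caddy's y, with straps at both ends; free height of 91 mm between the bar's underside and the tray's rim.
- hook: Fixed hook stand, origin on the table under the seat. Two round steel prongs 8 mm thick at y = +30 and -30 mm, top 219 mm high, run along its x from a crossbar (80 mm long, 20 mm wide, top 223 mm high, on a 30 mm post) at x = 110 mm to x = -30 mm, there turning up to tips at x = -46 mm, 236 mm high. The open tip end faces its -x. The gap between the prongs is free for fingers.
- hook_seat (a point): Centre of the caddy's handle bar (lying along the hook's y) when hung: over the hook's origin, 226 mm high; 18 mm towards the tips to 55 mm towards the post is also hung. Bring the bar over the tips along the hook's +x, prongs passing under the bar and over the tray, then lower it.
- jig: Fixed breaker test jig on a plywood base 340 x 120 x 15 mm; origin at the centre of its underside, z up. The hold-down bar lies along its x; the ball stud is at the -x end, the hinge at the +x end, and a white three-pole breaker sits between, 85 mm high over the table. The latch and its grip are on the +y side of the ball.
- ball (a point): Centre of the steel ball stud (ball 22 mm across) on which the bar's end sits; at (-120, 0, 79) mm in the jig's frame. A flange 36 mm across under the ball, its underside at 66 mm, is what the latch's plate catches.
- bar_hinge (a point): Point on the hold-down bar's hinge axis, which runs along the jig's y; at (120, 0, 100) mm in the jig's frame, 240 mm from the ball along x.
- hold_bar (a joint): Hinge angle of the aluminium hold-down bar, rad: 0 closed and level (top at 107 mm), growing as its ball end rises, stop at 0.9. 0.34 is 80 mm of lift at the ball end. It weighs about 0.45 kg with the latch and falls shut if let go (about 2.5 N at the ball end to hold). The closed latch stops it after about 0.01 rad.
- latch (a joint): Slide of the spring latch along the bar's sideways +y (the jig's +y), m: 0 closed, stop at 0.020. It clears the flange from 0.010 on; spring force 3 N at 0, 8 N at 0.020. It is carried by the bar and rises with it, and springs back if let go.
- latch_grip (a point): Centre for gripping the latch's black upright grip, a block 26 mm along the bar, 14 mm thick in the pull direction, standing from 107 to 162 mm height when closed; this point is 140 mm high, at (-120, 45, 140) mm in the jig's frame when closed. The two faces 14 mm apart are free above the bar's top (107 mm).
- breaker_a: Loose one-pole breaker, 85 x 18 x 78 mm, a bystander; origin under its centre.
- breaker_b: Loose two-pole breaker, 85 x 36 x 78 mm, a bystander; origin under its centre.
- screwdriver: Screwdriver lying on the bench, a bystander.
- tape: Roll of yellow tape, 90 mm across and 20 mm high, a bystander; origin under its centre.
- can: Aluminium can, 50 mm across, 120 mm high, a bystander; origin under its centre.
Mind the look-alikes: they are no part of the job. Of the things that look like the caddy, take the one that is farthest to the robot's left at the start.

How it is judged (in metres and radians):
On the way, in this order (a step that is already met when the one before it is completed fails the run):
1. the caddy hangs by its handle bar on both prongs of the hook, let go, the latch still closed (contact force between caddy and hook above 1 N and contact force between caddy and the fingers below 0.1 N and linear speed of caddy below 0.05 m/s and x of caddy_grip in the frame of hook_seat between -0.036 and 0.06 m and y of caddy_grip in the frame of hook_seat between -0.035 and 0.035 m and z of caddy_grip in the frame of hook_seat between -0.012 and 0.02 m and angle between caddy's own z axis and vertical below 0.4 rad and value of joint latch below 0.004 m and value of joint hold_bar below 0.03 rad), for 0.3 s.
2. the latch is pulled aside far enough (9 mm or more) with the bar still down (value of joint latch above 0.009 m and value of joint hold_bar below 0.05 rad), for 0.05 s.
At the end, for the whole second after the job is handed in: The hold-down bar is held still with its ball end 50 to 125 mm up (0.21 to 0.55 rad), the fingers gripping the latch; the caddy hangs at rest by its bar on the hook's prongs, untouched by the fingers; the bystanders are within 30 mm of where they were (value of joint hold_bar between 0.21 and 0.55 rad and velocity of joint hold_bar between -0.05 and 0.05 rad/s and contact force between latch and the fingers above 1 N and contact force between hold_bar and caddy below 0.1 N and contact force between caddy and hook above 1 N and contact force between caddy and the fingers below 0.1 N and linear speed of caddy below 0.05 m/s and x of caddy_grip in the frame of hook_seat between -0.036 and 0.06 m and y of caddy_grip in the frame of hook_seat between -0.035 and 0.035 m and z of caddy_grip in the frame of hook_seat between -0.012 and 0.02 m and angle between caddy's own z axis and vertical below 0.4 rad); the arm keeps its last pose, push and grip.
It fails at once if a bystander is pushed more than 30 mm or knocked over (distance of any of breaker_a, breaker_b, screwdriver, tape, can from where it was at the start of the episode above 0.03 m or angle between any of breaker_a, breaker_b, tape, can's own z axis and vertical above 0.6 rad).
It fails at once if the caddy is tipped over (angle between caddy's own z axis and vertical above 0.9 rad).
It also fails if it takes over 53 s, if anything falls off the work surface, if the arm or the gripper's body presses on something with over 40 N, if the wrist force passes 120 N, or if a joint passes its speed limit or range.

## Working session

There is one attempt and no reset: what is moved stays moved. The work goes in short steps, Python scripts to look and compute and a shell command to move; the robot and the scene stay as the last step left them, time stands still between calls to the robot, and variables do not carry over. Pictures are saved under pics/ and viewed, about 8 in all and at most 12, crops included, and the job is handed in when it is done.

```bash
mkdir -p pics
cat > h.py <<'E'
import numpy as np, cv2
from station import env
from scipy.spatial.transform import Rotation as R
def snap(name,f):
    c=env.calibration(name); im,d=env.camera(name); np.savez(f'{f}.npz',im=im,d=d,K=c['K'],dist=c['dist'],T=c['cam_to_world'])
    cv2.imwrite(f'pics/{f}.png',im); return im,d
def cloud(f):
    z=np.load(f'{f}.npz'); d=z['d']; h,w=d.shape
    u,v=np.meshgrid(np.arange(w),np.arange(h))
    p=cv2.undistortPoints(np.stack([u,v],-1).reshape(-1,1,2).astype(np.float64),z['K'],z['dist']).reshape(h,w,2)
    P=np.dstack([p*d[...,None],d]); T=z['T']
    W=P@T[:3,:3].T+T[:3,3]; W[d==0]=np.nan
    return z['im'],W
E
python3 - <<'E'
from h import *
print(env.sense())
a,_=snap('side','side0'); b,_=snap('top','top0')
for n in('side','top'): print(env.calibration(n)['cam_to_world'].round(2))
E
```

```text
{'time': 0.0, 'q': array([ 9.97509820e-01,  5.28486845e-01,  1.43394615e+00,  8.44373554e-06,
        1.18135834e+00, -1.78498951e-01]), 'dq': array([-9.15042579e-05, -6.32075894e-05,  2.16997114e-03, -1.92811879e-04,
       -1.47991197e-03, -3.49700406e-04]), 'joint_efforts': array([ 1.64244211e-04, -4.42358673e+01, -1.78025061e+01, -2.98078185e-04,
        8.52419558e-03,  2.66249849e-07]), 'ee_pos': array([239.9511778 , 576.314683  , 230.30695429]), 'tcp_rot': array([-3.13943029e+00, -3.98061248e-04,  2.74680145e+00]), 'force': array([ 0.06432192,  0.31612074, -0.16323017]), 'moment': array([ 0.02776345, -0.0205947 , -0.00418816]), 'gripper_width': 1.0047649780702814}
[[ 8.50000e-01 -2.80000e-01  4.40000e-01 -6.73500e+01]
 [-5.20000e-01 -4.20000e-01  7.40000e-01 -1.15637e+03]
 [-2.00000e-02 -8.60000e-01 -5.10000e-01  8.73590e+02]
 [ 0.00000e+00  0.00000e+00  0.00000e+00  1.00000e+00]]
[[-1.00000e-02 -1.00000e+00  9.00000e-02  4.50190e+02]
 [-1.00000e+00  1.00000e-02  0.00000e+00 -1.03200e+02]
 [-0.00000e+00 -9.00000e-02 -1.00000e+00  1.47373e+03]
 [ 0.00000e+00  0.00000e+00  0.00000e+00  1.00000e+00]]
```

View pics/top0.png

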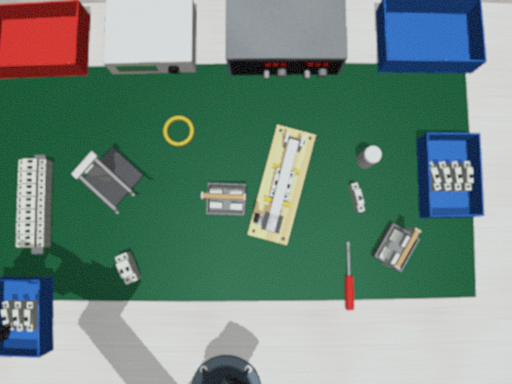

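View pics/side0.png

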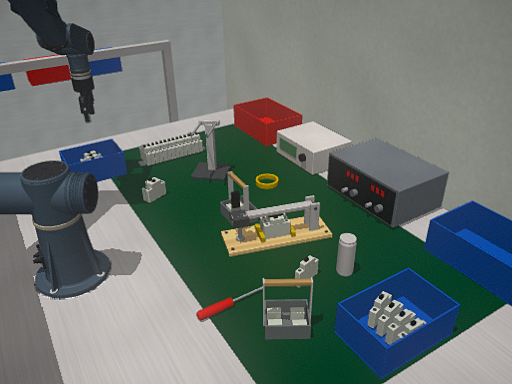

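Top view: caddies at (226,198) and (398,247). The left one (+y is image left) is at (226,198), next to the jig at (282,185). The hook is at about (108,180), the can at (369,156), breakers at (358,197) and (126,268), and the tape at (178,130). I'll check this in a close crop and measure.

Run:
```python
from h import *
im,W=cloud('top0')
c=im[110:260,60:330]; cv2.imwrite('pics/topcrop.png',cv2.resize(c,None,fx=2.95,fy=2.95,interpolation=cv2.INTER_CUBIC))
def rect(name,m):
    P=W[m]; r=cv2.minAreaRect(P[:,:2].astype(np.float32)); print(name,len(P),np.round(P.mean(0),1),'ctr',np.round(r[0],1),'size',np.round(r[1],1),'ang',round(r[2],1), 'corners',cv2.boxPoints(r).round().tolist())
v,u=np.mgrid[:384,:512]; Z=W[...,2]
box=lambda a,b,c,d:(u>=a)&(u<b)&(v>=c)&(v<d)
rect('caddybar',box(195,255,175,225)&(Z>125)&(Z<160))
rect('caddytray',box(200,252,175,225)&(Z>5)&(Z<60))
rect('hookhi',box(60,150,140,220)&(Z>200))
rect('hookbase',box(60,150,140,220)&(Z>5)&(Z<40))
rect('jigbase',box(240,325,115,255)&(Z>8)&(Z<22))
rect('jigbar',box(240,325,115,255)&(Z>97)&(Z<115))
rect('jiggrip',box(240,325,115,255)&(Z>145)&(Z<170))
```

```text
caddybar 260 [557.8  -6.4 148.6] ctr [549.  -25.7] size [161.7  58.4] ang 65.6 corners [[489.0, -87.0], [542.0, -111.0], [609.0, 36.0], [556.0, 60.0]]
caddytray 853 [558.5  -4.4  25.4] ctr [560.5  -1.3] size [151.9 146.5] ang 89.7 corners [[487.0, -77.0], [633.0, -78.0], [634.0, 74.0], [488.0, 75.0]]
hookhi 655 [609.4 318.5 219.3] ctr [588.3 298.6] size [167.7  79.6] ang 46.4 corners [[502.0, 265.0], [559.0, 210.0], [675.0, 332.0], [617.0, 387.0]]
hookbase 1931 [626.6 339.3  10.8] ctr [625.6 366.3] size [279.6 241.6] ang 89.8 corners [[504.0, 227.0], [746.0, 226.0], [747.0, 506.0], [505.0, 507.0]]
jigbase 2856 [ 608.  -169.6   14.6] ctr [ 607.4 -168.4] size [246.2 415.5] ang 88.8 corners [[397.0, -287.0], [812.0, -296.0], [818.0, -50.0], [402.0, -41.0]]
jigbar 1186 [ 584.8 -162.2  106.7] ctr [ 608.2 -137.8] size [116.1 280.1] ang 73.5 corners [[457.0, -154.0], [726.0, -233.0], [759.0, -122.0], [490.0, -42.0]]
jiggrip 82 [521.5 -79.1 156.8] ctr [528.4 -76.5] size [88.1 23. ] ang 30.1 corners [[485.0, -89.0], [496.0, -109.0], [572.0, -64.0], [561.0, -44.0]]
```

View pics/topcrop.png

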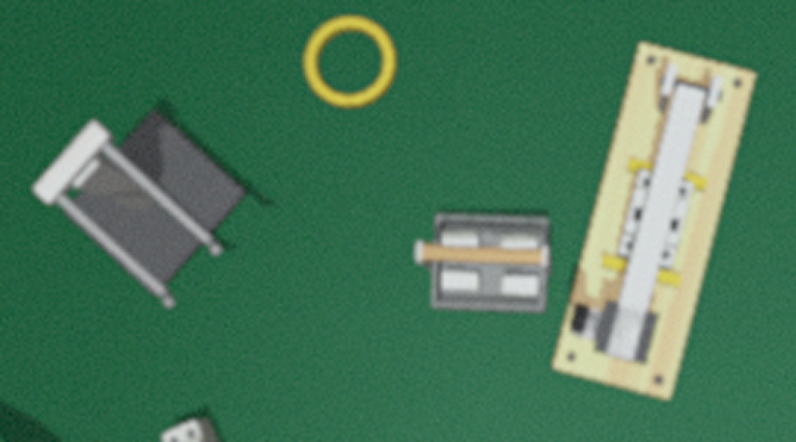

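The crop shows the caddy bar from (418,251) to (546,256). The hook's crossbar runs from (104,128) to (40,193), with prong tips at (217,250) and (168,302). The jig base corners are (640,42), (755,72), (672,398) and (555,368), and the black grip is at (580,320).

```bash
cat >> h.py <<'E'
def ray(f,px,z):
    s=np.load(f'{f}.npz'); p=cv2.undistortPoints(np.array(px,float).reshape(-1,1,2),s['K'],s['dist']).reshape(-1,2)
    T=s['T']; d=np.c_[p,np.ones(len(p))]@T[:3,:3].T; o=T[:3,3]
    return o+d*((np.array(z)-o[2])/d[:,2])[:,None]
E
python3 - <<'E'
from h import *
def P(px,z):
    px=(np.array(px)+.5)/2.95-.5+[60,110]; return ray('top0',px,np.full(len(px),z))[:,:2].round(1)
b=P([(418,251),(546,256)],150); print('bar',b.tolist(),b.mean(0),np.degrees(np.arctan2(*(b[0]-b[1])[::-1])))
t=P([(436,214),(548,216),(545,310),(433,308)],45); print('tray',t.tolist(),t.mean(0))
c=P([(97,120),(109,134),(48,203),(34,189)],223); print('cross',c.tolist(),c.mean(0))
q=P([(217,250),(168,302)],236); print('tips',q.tolist())
ax=c.mean(0)-q.mean(0); print('hook axis',np.linalg.norm(ax),np.degrees(np.arctan2(ax[1],ax[0]))); ax/=np.linalg.norm(ax)
print('origin from cross',c.mean(0)-110*ax,'from tips',q.mean(0)+46*ax)
j=P([(640,42),(755,72),(672,398),(555,368)],15); print('jig',j.tolist(),j.mean(0)); a=(j[0]+j[1]-j[2]-j[3])/2; th=np.arctan2(a[1],a[0]);print(np.degrees(th),np.linalg.norm(a))
Rm=np.array([[np.cos(th),-np.sin(th)],[np.sin(th),np.cos(th)]])
print('grip',Rm@[-120,45]+j.mean(0),'ball',Rm@[-120,0]+j.mean(0),P([(580,320)],162))
# other objects
im,W=cloud('top0')
for n,(u,v) in dict(brA=(358,197),brB=(126,268),tape=(178,130),can=(372,155),scr=(349,290)).items():
    print(n,np.nanmedian(W[v-2:v+3,u-2:u+3].reshape(-1,3),0).round())
E
```

```text
bar [[562.9, 53.2], [557.4, -63.1]] [560.15  -4.95] 87.29241464625161
tray [[608.2, 48.0], [605.2, -62.1], [513.0, -58.6], [515.8, 50.9]] [560.55  -5.45]
cross [[674.3, 328.2], [661.8, 317.0], [601.6, 370.3], [614.0, 383.4]] [637.925 349.725]
tips [[557.9, 215.8], [513.7, 257.7]]
hook axis 152.29204263519486 47.88764653383919
origin from cross [564.16047622 268.12355987] from tips [566.64698267 270.8742386 ]
jig [[785.2, -155.5], [753.4, -271.7], [425.9, -183.0], [456.6, -67.2]] [ 605.275 -169.35 ]
-15.097609503471075 339.7779458705346
grip [501.13787035 -94.64753532] ball [ 489.41698014 -138.09429277] [[498.7 -93.5]]
brA [ 559. -382.   71.]
brB [364. 276.  74.]
tape [773. 142.   1.]
can [ 672. -415.  121.]
scr [ 293. -360.   25.]
```

The measurements agree with each other. Next is a helper that turns world targets into tool shifts.

```bash
cat >> h.py <<'E'
def to(*targets):
    s=env.sense(); R0=R.from_euler('xyz',s['tcp_rot'])
    print('now',s['time'],s['ee_pos'].round(1),np.degrees(s['tcp_rot']).round(1),'F',s['force'].round(1),'g',round(s['gripper_width'],3))
    for t in targets:
        d=R0.inv().apply(np.array(t[:3])-s['ee_pos']); r=(R0.inv()*R.from_euler('xyz',t[3:],degrees=True)).as_rotvec(degrees=True)
        print(t,'->',d.round(1).tolist(),r.round(1).tolist())
E
python3 -c "
from h import *
to((400,250,275,180,0,120),(560,-5,240,180,0,87.3))"
```

```text
now 0.1 [240.  576.4 230.4] [-179.9   -0.   157.4] F [ 0.6  0.3 -1.1] g 1.0
(400, 250, 275, 180, 0, 120) -> [-273.2, -239.8, -44.2] [-0.1, 0.0, 37.4]
(560, -5, 240, 180, 0, 87.3) -> [-519.0, -413.6, -8.9] [-0.1, 0.1, 70.1]
```

```bash
python3 -m inch '[-30,-27,-20,0,0,5,85,-58,-53,-40,0,0,11,85,-86,-79,-44,0,0,17,85,-114,-104,-44,0,0,23,85,-142,-128,-44,0,0,29,85,-170,-152,-44,0,0,33,85,-198,-176,-44,0,0,37,85,-226,-200,-44,0,0,37,85,-254,-224,-44,0,0,37,85,-273,-240,-44,0,0,37,85]' 60; python3 -c "
from h import *
to((560,-5,240,180,0,87.3))"
```

```text
time: 0.93
ee_pos: [400.5, 247.2, 274.6]
tcp_rot: [-3.139, 0.002, 2.1]
force: [1.0, 0.4, -0.1]
gripper_width: 0.993
now 0.9333 [400.5 247.2 274.6] [-1.799e+02  1.000e-01  1.203e+02] F [ 1.   0.4 -0.1] g 0.993
(560, -5, 240, 180, 0, 87.3) -> [-298.2, 10.6, 35.1] [-0.1, 0.1, 33.0]
```

```bash
python3 -m inch '[-38,1,4,0,0,5,85,-76,3,8,0,0,10,85,-114,4,12,0,0,15,85,-152,5,16,0,0,20,85,-190,7,22,0,0,25,85,-228,8,28,0,0,30,85,-266,9,35,0,0,33,85,-298,10.6,35,0,0,33,85,-298,10.6,35,0,0,33,85,-298,10.6,35,0,0,33,85]'; python3 -c "
from h import *
snap('wrist','w1')
im,W=cloud('w1'); to((560,-5,124,180,0,87.3))
m=(W[...,2]>135)&(W[...,2]<158)&(abs(W[...,0]-560)<40)&(abs(W[...,1]+5)<90)
P=W[m]; print(len(P)); r=cv2.minAreaRect(P[:,:2].astype(np.float32)); print(r, np.percentile(P,[2,50,98],axis=0).round(1))
"
```

```text
time: 1.77
ee_pos: [560.4, -6.5, 239.3]
tcp_rot: [-3.139, 0.002, 1.52]
force: [-0.1, 0.3, -0.1]
gripper_width: 0.995
now 1.8167 [559.4  -5.1 239.4] [-1.798e+02  1.000e-01  8.720e+01] F [0.4 0.7 0. ] g 0.997
(560, -5, 124, 180, 0, 87.3) -> [0.4, 1.0, 115.4] [-0.2, 0.1, -0.1]
3135
((557.64013671875, -4.7259063720703125), (118.57347106933594, 17.830049514770508), 87.3221664428711) [[549.3 -61.3 146.9]
 [558.    0.8 150.6]
 [566.   53.5 152.1]]
```

View pics/w1.png

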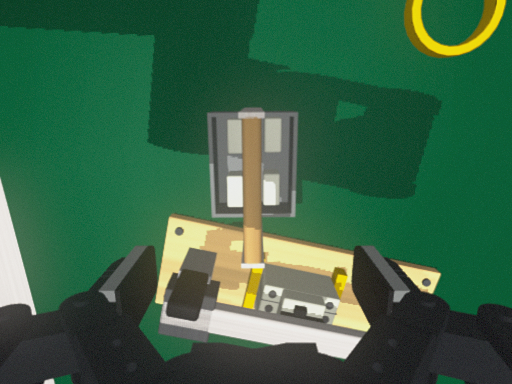

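The wrist view shows the caddy bar from (252,115) to (253,262), centred between the fingers, with the jig grip block at (190,285). The close measurement puts the bar centre at (557.6, -4.7), yaw 87.3°. Descending to grasp.

```bash
python3 -m inch '[0,-2,25,0,0,0,85,0,-2,55,0,0,0,85,0,-2,85,0,0,0,85,0,-2,105,0,0,0,85,0,-2,115,0,0,0,85,0,-2,115.5,0,0,0,50,0,-2,115.5,0,0,0,20,0,-2,115.5,0,0,0,5,0,-2,115.5,0,0,0,5,0,-2,115.5,0,0,0,5]' 60; python3 -m inch '[0,0,0,0,0,0,5,0,0,0,0,0,0,5,0,0,0,0,0,0,5,0,0,-3,0,0,0,5,0,0,-8,0,0,0,5,0,0,-15,0,0,0,5,0,0,-23,0,0,0,5,0,0,-31,0,0,0,5,0,0,-38,0,0,0,5,0,0,-40,0,0,0,5]' 60;  python3 -c "
from h import *
to((478,173,242,180,0,137.9))"
```

```text
time: 2.65
ee_pos: [557.9, -5.3, 125.3]
tcp_rot: [-3.141, 0.002, 1.522]
force: [-0.7, -0.4, -0.6]
gripper_width: 0.296
time: 3.48
ee_pos: [558.8, -5.4, 167.0]
tcp_rot: [3.139, 0.003, 1.522]
force: [0.1, -0.5, -3.2]
gripper_width: 0.153
now 3.4833 [558.8  -5.4 167. ] [179.9   0.2  87.2] F [ 0.1 -0.5 -3.2] g 0.153
(478, 173, 242, 180, 0, 137.9) -> [174.0, -89.2, -75.7] [0.1, 0.2, -50.7]
```

```bash
python3 -m inch '[0,0,-12,0,0,0,5,0,0,-28,0,0,0,5,8,-4,-44,0,0,-3,5,24,-12,-60,0,0,-8,5,44,-22,-72,0,0,-13,5,64,-33,-78,0,0,-18,5,84,-43,-78,0,0,-24,5,104,-53,-78,0,0,-30,5,122,-62,-78,0,0,-36,5,134,-68,-78,0,0,-40,5]' 60; python3 -c "
from h import *
to((478,173,244,180,0,137.9))"
```

```text
time: 4.32
ee_pos: [495.6, 133.7, 244.7]
tcp_rot: [-3.141, 0.003, 2.226]
force: [-0.2, 0.5, -2.9]
gripper_width: 0.152
now 4.3167 [495.6 133.7 244.7] [-180.     0.2  127.5] F [-0.2  0.5 -2.9] g 0.152
(478, 173, 244, 180, 0, 137.9) -> [41.9, 10.0, 0.6] [-0.0, 0.2, -10.4]
```

```bash
python3 -m inch '[8,2,0,0,0,-2,5,18,4,0,0,0,-5,5,29,7,0,0,0,-8,5,37,9,0,0,0,-10,5,42,10,0,0,0,-10.4,5,42,10,0,0,0,-10.4,5,42,10,0,0,0,-10.4,5,42,10,0,0,0,-10.4,5,42,10,0,0,0,-10.4,5,42,10,0,0,0,-10.4,5]' 60; python3 -c "
from h import *
snap('top','top1');snap('side','side1')
to((565,269.5,244,180,0,137.9),(565,269.5,208,180,0,137.9))
a=cv2.imread('pics/top1.png')[110:260,60:260]; b=cv2.imread('pics/side1.png')[90:240,120:320]
cv2.imwrite('pics/c1.png',cv2.resize(np.hstack([a,b]),None,fx=2,fy=2,interpolation=cv2.INTER_CUBIC))
"
```

```text
time: 5.15
ee_pos: [478.2, 172.6, 244.5]
tcp_rot: [-3.141, 0.003, 2.407]
force: [0.1, 1.1, -2.6]
gripper_width: 0.149
now 5.25 [478.1 172.7 244.5] [-180.     0.2  137.9] F [-0.1 -0.1 -2.2] g 0.154
(565, 269.5, 244, 180, 0, 137.9) -> [0.4, 130.0, 0.4] [-0.0, 0.2, 0.0]
(565, 269.5, 208, 180, 0, 137.9) -> [0.5, 130.1, 36.4] [-0.0, 0.2, 0.0]
```

View pics/c1.png

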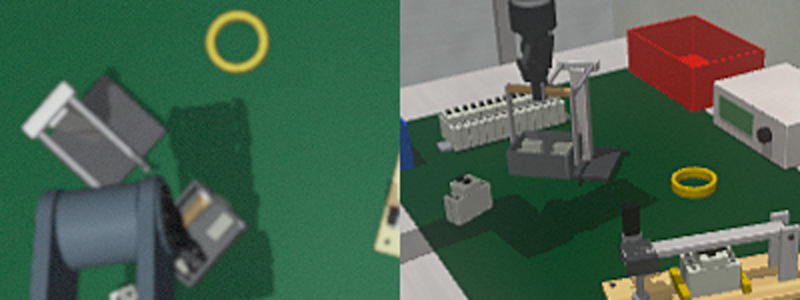

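The crop shows the caddy held level in front of the open tips (top tips at about (150,170)), square to the hook. Sliding it over the prongs.

```bash
python3 -m inch '[0,6,0,0,0,0,5,0,18,0,0,0,0,5,0,33,0,0,0,0,5,0,50,0,0,0,0,5,0,67,0,0,0,0,5,0,84,0,0,0,0,5,0,101,0,0,0,0,5,0,118,0,0,0,0,5,0,130,0,0,0,0,5,0,136,0,0,0,0,5]' 60; python3 -m inch '[0,0,4,0,0,0,5,0,0,10,0,0,0,5,0,0,18,0,0,0,5,0,0,26,0,0,0,5,0,0,31,0,0,0,5,0,0,34,0,0,0,5,0,0,35,0,0,0,5,0,0,35,0,0,0,5,0,0,35,0,0,0,5,0,0,35,0,0,0,5]' 60
```

```text
time: 6.08
ee_pos: [571.2, 275.8, 244.1]
tcp_rot: [3.14, 0.003, 2.408]
force: [-0.1, 0.0, -2.6]
gripper_width: 0.149
time: 6.92
ee_pos: [571.7, 275.9, 209.3]
tcp_rot: [3.139, 0.004, 2.408]
force: [0.6, 0.2, -2.8]
gripper_width: 0.154
```

```bash
python3 -m inch '[0,0,1,0,0,0,5,0,0,2,0,0,0,5,0,0,2.5,0,0,0,5,0,0,2.5,0,0,0,5,0,0,2.5,0,0,0,5,0,0,2.5,0,0,0,5,0,0,2.5,0,0,0,5,0,0,2.5,0,0,0,5,0,0,2.5,0,0,0,5,0,0,2.5,0,0,0,5]' 60; python3 -c "
from h import *
snap('side','side2')
b=cv2.imread('pics/side2.png')[90:240,120:320]
cv2.imwrite('pics/c2.png',cv2.resize(b,None,fx=4,fy=4,interpolation=cv2.INTER_CUBIC))"
```

```text
time: 7.75
ee_pos: [572.0, 275.9, 208.8]
tcp_rot: [3.138, 0.005, 2.408]
force: [-2.8, -1.0, 6.7]
gripper_width: 0.154
```

View pics/c2.png

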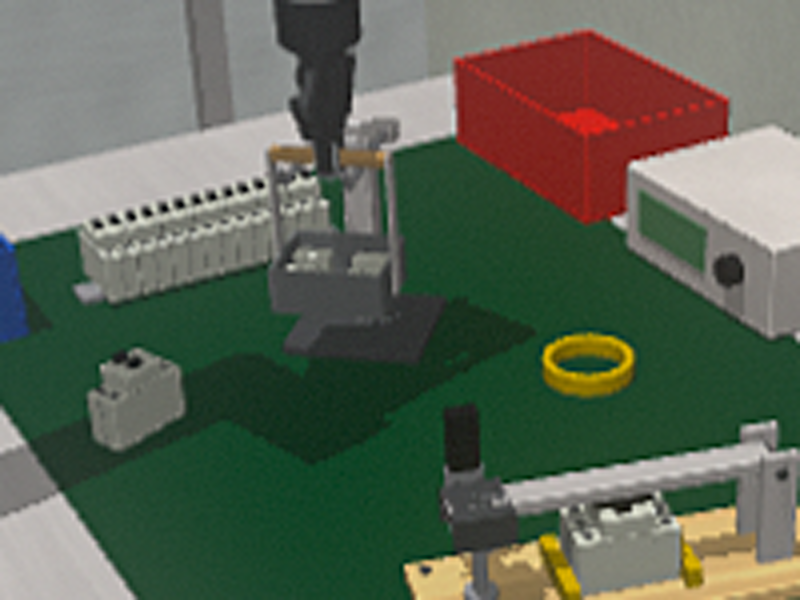

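The bar at (325,155) lies on the prongs, and the force has flipped to +6.7 N, so it is seated. Releasing and rising.

```bash
python3 -m inch '[0,0,0,0,0,0,15,0,0,0,0,0,0,25,0,0,0,0,0,0,40,0,0,0,0,0,0,60,0,0,0,0,0,0,80,0,0,0,0,0,0,80,0,0,0,0,0,0,80,0,0,0,0,0,0,80,0,0,-4,0,0,0,80,0,0,-10,0,0,0,80]' 60;  python3 -m inch '[0,0,-15,0,0,0,80,0,0,-40,0,0,0,80,0,0,-65,0,0,0,80,0,0,-80,0,0,0,80,0,0,-80,0,0,0,80,0,0,-80,0,0,0,80,0,0,-80,0,0,0,80,0,0,-80,0,0,0,80,0,0,-80,0,0,0,80,0,0,-80,0,0,0,80]'; python3 -c "
from h import *
im,d=snap('side','side3');snap('wrist','w3')
im,W=cloud('w3')
for c,r in ((137.9,(565,269.5)),):
  a=np.radians(47.9);ex=np.array([np.cos(a),np.sin(a)]);ey=np.array([-ex[1],ex[0]])
  D=W[...,:2]-r; X=D@ex;Y=D@ey
  b=im.astype(int); wood=(b[...,2]-b[...,0]>40)&(abs(X)<80)&(abs(Y)<90)&(W[...,2]>180)&(W[...,2]<260)
  print(wood.sum(),np.median(X[wood]),np.percentile(Y[wood],[1,99]),np.median(W[wood][:,2]))
to((520,60,300,180,0,150),(501,-94.6,230,180,0,164.9))
a=cv2.imread('pics/side3.png')[90:240,120:320]
cv2.imwrite('pics/c3.png',np.hstack([cv2.resize(a,(400,300),interpolation=cv2.INTER_CUBIC),cv2.resize(cv2.imread('pics/w3.png'),(400,300))]))"
```

```text
time: 8.63
ee_pos: [571.5, 275.8, 218.5]
tcp_rot: [3.139, 0.004, 2.408]
force: [0.3, -0.7, -0.3]
gripper_width: 0.934
time: 9.47
ee_pos: [570.7, 275.7, 297.2]
tcp_rot: [3.141, 0.003, 2.408]
force: [0.5, 0.6, 0.2]
gripper_width: 0.94
3218 8.970367982251886 [-54.14552285  54.53601979] 233.61962708941624
now 9.5667 [570.9 275.8 297.7] [179.9   0.2 138. ] F [ 1.2 -0.9  0.4] g 0.939
(520, 60, 300, 180, 0, 150) -> [-106.7, -194.3, -2.2] [0.0, 0.2, -12.0]
(501, -94.6, 230, 180, 0, 164.9) -> [-195.9, -322.0, 67.9] [0.0, 0.2, -26.9]
```

View pics/c3.png

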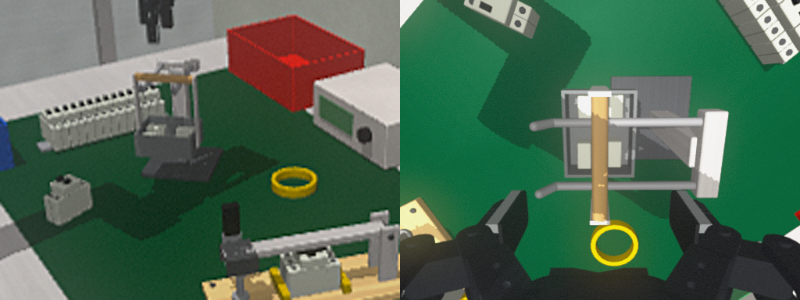

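Right half: the bar at (600,155) lies across both prongs, level and released (x=+9 mm, y≈0, top at 233 mm). Step 1 looks met. Now to the latch.

```bash
python3 -m inch '[-18,-30,0,0,0,-3,80,-36,-60,0,0,0,-6,80,-54,-91,0,0,0,-9,80,-72,-121,0,0,0,-12,80,-90,-151,8,0,0,-15,80,-108,-181,16,0,0,-18,80,-127,-211,24,0,0,-21,80,-146,-241,32,0,0,-24,80,-165,-272,40,0,0,-27,80,-184,-302,48,0,0,-27,80]'; python3 -m inch '[-12,-20,15,0,0,0,80,-12,-20,20,0,0,0,80,-12,-20,20,0,0,0,80,-12,-20,20,0,0,0,80,-12,-20,20,0,0,0,80,-12,-20,20,0,0,0,80,-12,-20,20,0,0,0,80,-12,-20,20,0,0,0,80,-12,-20,20,0,0,0,80,-12,-20,20,0,0,0,80]'; python3 -c "
from h import *
snap('wrist','w4'); im,W=cloud('w4')
to((501,-94.6,121,180,0,164.9))
m=(W[...,2]>152)&(W[...,2]<172)&(np.hypot(W[...,0]-501,W[...,1]+95)<40)
P=W[m]; print(len(P),cv2.minAreaRect(P[:,:2].astype(np.float32)),np.median(P,0))
m=(abs(W[...,2]-107)<6)&(np.hypot(W[...,0]-501,W[...,1]+95)<250)&(im.min(-1)>120)
P=W[m]; print(len(P),cv2.minAreaRect(P[:,:2].astype(np.float32)))
"
```

```text
time: 10.4
ee_pos: [504.9, -73.4, 249.6]
tcp_rot: [-3.141, 0.004, 2.881]
force: [1.0, -0.1, -0.2]
gripper_width: 0.937
time: 11.23
ee_pos: [511.5, -95.5, 229.9]
tcp_rot: [-3.141, 0.004, 2.882]
force: [-1.0, 1.1, 0.8]
gripper_width: 0.937
now 11.2833 [511.5 -95.6 229.9] [-180.     0.2  165.1] F [0.5 0.3 0.8] g 0.939
(501, -94.6, 121, 180, 0, 164.9) -> [10.8, -1.7, 108.8] [-0.0, 0.2, 0.2]
812 ((499.28375244140625, -92.83387756347656), (13.517961502075195, 26.140932083129883), 75.00157928466797) [497.94826495 -92.47373019 162.49868151]
6404 ((561.1323852539062, -145.19338989257812), (74.5653305053711, 196.56459045410156), 74.20726776123047)
```

View pics/w4.png

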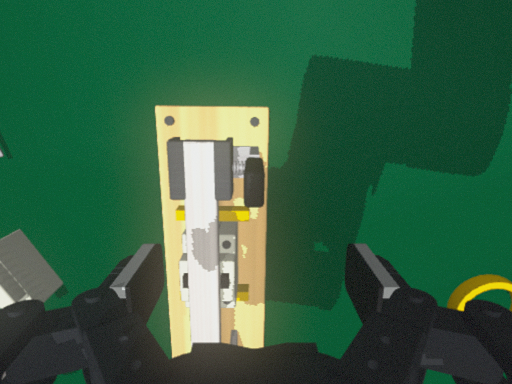

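The black grip is at (254,182), its top measured at (499.3, -92.8) with yaw 75°, upright and clear. Descending and closing.

```bash
python3 -m inch '[12.5,-0.4,20,0,0,0,80,12.5,-0.4,45,0,0,0,80,12.5,-0.4,70,0,0,0,80,12.5,-0.4,92,0,0,0,80,12.5,-0.4,105,0,0,0,80,12.5,-0.4,109,0,0,0,80,12.5,-0.4,109,0,0,0,60,12.5,-0.4,109,0,0,0,40,12.5,-0.4,109,0,0,0,25,12.5,-0.4,109,0,0,0,20]' 80; python3 -m inch '[0,0,0,0,0,0,5,0,0,0,0,0,0,5,0,0,0,0,0,0,5,0,0,0,0,0,0,5,0,0,0,0,0,0,5,0,0,0,0,0,0,5,0,0,0,0,0,0,5,0,0,0,0,0,0,5,0,0,0,0,0,0,5,0,0,0,0,0,0,5]' 80; python3 -c "
from h import *
to((501,-94.6,121,180,0,164.9))"
```

```text
time: 12.12
ee_pos: [500.5, -93.3, 121.9]
tcp_rot: [-3.141, 0.006, 2.882]
force: [0.3, -0.1, 0.2]
gripper_width: 0.376
time: 12.95
ee_pos: [501.2, -93.0, 123.0]
tcp_rot: [-3.141, 0.008, 2.88]
force: [-0.3, 2.8, 6.4]
gripper_width: 0.154
now 12.95 [501.2 -93.  123. ] [-180.     0.5  165. ] F [-0.3  2.8  6.4] g 0.154
(501, -94.6, 121, 180, 0, 164.9) -> [-0.2, -1.6, 2.0] [-0.0, 0.5, 0.1]
```

```bash
python3 -m inch '[0,2,0,0,0,0,5,0,5,0,0,0,0,5,0,8,0,0,0,0,5,0,11,0,0,0,0,5,0,14,0,0,0,0,5,0,16,0,0,0,0,5,0,16,0,0,0,0,5,0,16,0,0,0,0,5,0,16,0,0,0,0,5,0,16,0,0,0,0,5]' 80; python3 -c "
from h import *
to((501,-94.6,121,180,0,164.9))"
```

```text
time: 13.78
ee_pos: [505.3, -78.5, 123.0]
tcp_rot: [-3.14, 0.009, 2.881]
force: [-2.5, -6.4, 0.9]
gripper_width: 0.152
now 13.7833 [505.3 -78.5 123. ] [-179.9    0.5  165. ] F [-2.5 -6.4  0.9] g 0.152
(501, -94.6, 121, 180, 0, 164.9) -> [-0.0, -16.7, 2.1] [-0.1, 0.5, 0.1]
```

Spring reaction is about 6.9 N, which puts the latch near 15 mm open. Lifting along the hinge arc.

```bash
python3 -m inch '[-0.4,0,-4.2,0,1,0,5,-0.9,0,-8.4,0,2,0,5,-1.5,0,-12.5,0,3,0,5,-2.4,0,-17.7,0,4.2,0,5,-3.3,0,-22.9,0,5.5,0,5,-4.4,0,-28,0,6.7,0,5,-5.5,0,-33.2,0,8,0,5,-6.8,0,-38.3,0,9.2,0,5,-8.2,0,-43.4,0,10.5,0,5,-8.2,0,-43.4,0,10.5,0,5]' 80; python3 -c "
from h import *
im,d=snap('side','side5')
to((501,-94.6,121,180,0,164.9))
b=im[150:270,200:360]
cv2.imwrite('pics/c5.png',cv2.resize(b,None,fx=4,fy=4,interpolation=cv2.INTER_CUBIC))"
```

```text
time: 14.62
ee_pos: [512.9, -81.7, 166.5]
tcp_rot: [-3.137, -0.176, 2.88]
force: [-2.8, -5.9, -2.7]
gripper_width: 0.153
now 14.6667 [512.8 -81.6 166.1] [-179.7  -10.   165. ] F [-1.1 -5.4 -3.7] g 0.152
(501, -94.6, 121, 180, 0, 164.9) -> [0.0, -15.4, 45.9] [-0.3, -10.0, 0.1]
```

View pics/c5.png

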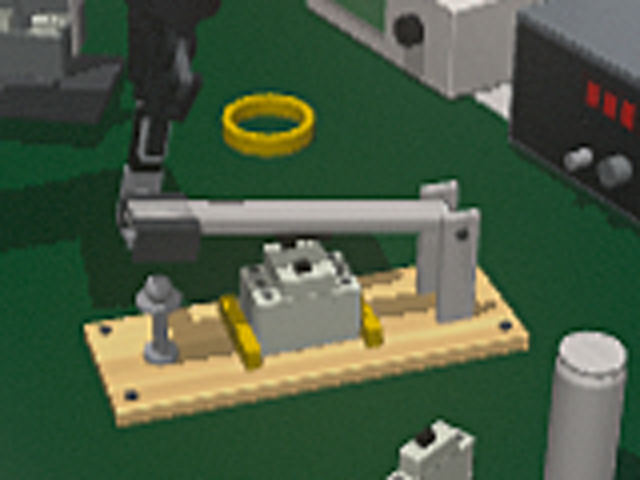

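The bar is off the ball (stud clear at (158,290), bar end at (160,225)). Because the motion is a pure rotation, the same increments in the tool frame continue the arc.

```bash
python3 -m inch '[-0.4,0,-4.2,0,1,0,5,-0.9,0,-8.4,0,2,0,5,-1.5,0,-12.5,0,3,0,5,-2.4,0,-17.7,0,4.2,0,5,-3.3,0,-22.9,0,5.5,0,5,-4.4,0,-28,0,6.7,0,5,-5.5,0,-33.2,0,8,0,5,-6.8,0,-38.3,0,9.2,0,5,-6.8,0,-38.3,0,9.2,0,5,-6.8,0,-38.3,0,9.2,0,5]' 80; python3 -m inch '[0,0,0,0,0,0,5,0,0,0,0,0,0,5,0,0,0,0,0,0,5,0,0,0,0,0,0,5,0,0,0,0,0,0,5,0,0,0,0,0,0,5,0,0,0,0,0,0,5,0,0,0,0,0,0,5,0,0,0,0,0,0,5,0,0,0,0,0,0,5]' 80; python3 -c "
from h import *
im,d=snap('side','side6')
to((501,-94.6,121,180,0,164.9))
b=im[100:280,180:400]
cv2.imwrite('pics/c6.png',cv2.resize(b,None,fx=3,fy=3,interpolation=cv2.INTER_CUBIC))"
```

```text
time: 15.5
ee_pos: [525.5, -86.0, 201.9]
tcp_rot: [-3.135, -0.337, 2.879]
force: [-1.8, -6.5, -2.4]
gripper_width: 0.151
time: 16.33
ee_pos: [525.1, -86.9, 201.5]
tcp_rot: [-3.133, -0.337, 2.878]
force: [-2.4, -5.7, -1.4]
gripper_width: 0.156
now 16.3833 [525.  -86.9 201.5] [-179.5  -19.3  164.9] F [-3.1 -6.4 -1. ] g 0.153
(501, -94.6, 121, 180, 0, 164.9) -> [-6.6, -13.0, 83.1] [-0.5, -19.3, 0.1]
```

View pics/c6.png

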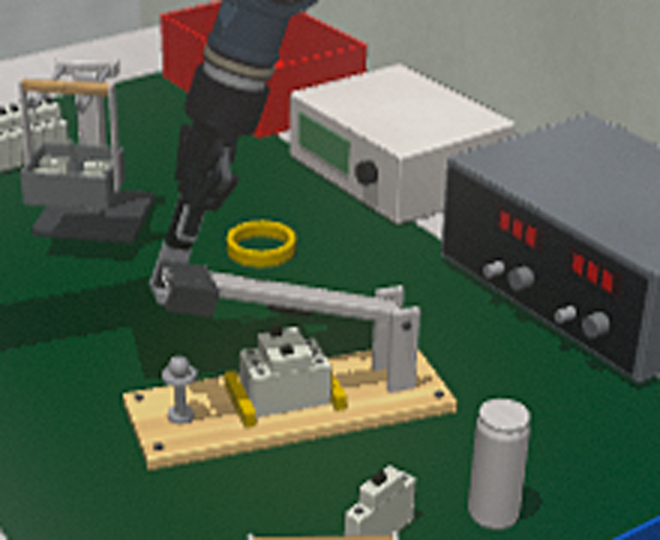

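The bar is held up about 79 mm (stud at (180,375), bar end at (190,285)), steady and gripped. The caddy hangs on the hook at (70,130), and the tape, can and breaker are in place. Handing in.

```bash
python3 -c "
from h import *
env.sign_off(); s=env.sense(); print(s['time'],s['ee_pos'],s['gripper_width'])"
```

```text
the job is handed in; nothing more can be done
the job is handed in; nothing more can be done
```

I finished the job and handed it in at about 16.4 s of the 53 s allowed; no verdict is reported.

- **Caddy:** I took the left of the two caddies, hung it by its handle bar on both prongs, and let go. After release, the wrist camera put the bar about 9 mm towards the post, centred between the prongs, and level. It still looked hung in the last picture.
- **Latch and bar:** I pulled the latch about 15 mm aside; the spring pushed back with about 7 N. I then lifted the bar along its hinge arc by about 0.34 rad, or 79 mm at the ball end.
- **Final hold:** The last readings had the gripper still closed on the 14 mm grip, about 7 N from the latch and bar, and a TCP that had moved under 1 mm over the last second.
- **Bystanders:** The tape, the can and one breaker looked unmoved in the last picture. The other breaker and the screwdriver were outside that crop, but the arm never worked near them.

No check failed or disagreed. The latch travel and bar angle were worked out from the tool's pose and force, not measured directly.

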